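# Two-key release of the canister feeder

### The job

Release the two steel canisters waiting in the feeder's chute: with the fingertips press the two large round keys on its deck together, fully home, and keep both down until both canisters have rolled to the bottom of the chute and lie still, then let both keys come back up and move clear. Leave the small key between them unpressed, do not touch, push or lift the canisters, and leave the things standing around the feeder where they are.

Things in the scene. Friction and masses are not known exactly. Their poses are not given: they have to be found in the camera images.
- feeder: Fixed canister feeder, 210 x 220 mm, on the bench, turned up to 0.5 rad. Origin: centre of its underside; z up. Its -x side (facing the robot) is a white deck, x -100 to -10, y -108 to 108 mm, top 60 mm high, with three round black keys in a row along y at x = -55 mm: large at y = +28, small at 0, large at y = -28. Behind the deck lies the chute
- gate (a point): Point on the chute floor between the two steel gate pins (one per large key, at feeder y = 5 mm, 41 mm above the bench). The pins stand 9 mm out of the floor and hold the canisters back; each sinks as its key is pressed, clear of the floor from about 9 mm of key travel. Either pin alone still holds the canisters
- outlet (a point): Point on the chute floor at its low end (feeder x = 50, y = -100 mm). The chute is 100 mm wide (feeder x 0 to 100), runs along y and slopes 0.2 rad down to -y: floor 60 mm high at y = 100, 20 mm at y = -100. Side walls 82 mm high (grey by the deck, clear beyond), end stops 100 mm high at y = 100, 60 mm at y = -100
- left_key_top (a point): Centre of the top face of the large key on the +y side: black round cap, 26 mm diameter, top 82 mm above the bench when up, 22 mm above the deck. It moves with the key, 56 mm from the other large key centre to centre
- right_key_top (a point): Centre of the top face of the large key on the -y side, same shape and height
- small_key_top (a point): Centre of the top face of the small key midway between the large ones: black, 12 mm diameter, top 74 mm above the bench; to be left unpressed
- left_key (a joint): Travel of the +y large key, m: 0 up, 0.012 fully home. Sprung: 1.3 N to start, 4 N when fully home, so about 8 N for the pair; it comes back up by itself. Hard stop at 0.012
- right_key (a joint): Travel of the -y large key, m, the same
- small_key (a joint): Travel of the small key, m: 0 up, 0.005 fully down
- can1_center (a point): Centre of the lower waiting canister: plain steel cylinder, 32 mm diameter, 95 mm long, about 0.12 kg, lying across the chute with its axis along the feeder's x. It waits at feeder y about 20 mm; when released it rolls to about y = -84 mm
- can1: The same lower canister; this frame turns with it as it rolls
- can2_center (a point): Centre of the upper canister, the same, waiting just behind the first at feeder y about 51 mm; when released it ends at about y = -52 mm
- can2: The same upper canister; this frame turns with it as it rolls
- spare_can: Bystander: a spare canister standing upright on the bench, 32 mm diameter, 95 mm tall; origin at the centre of its underside, as for the other bystanders
- amber_bottle: Bystander: amber bottle, 60 mm diameter, 150 mm tall
- jar: Bystander: white jar, 56 mm diameter, 70 mm tall
- beaker: Bystander: glass beaker, 62 mm diameter, 80 mm tall
- driver: Bystander: screwdriver, 160 mm long, lying in front of the deck
- dish: Bystander: white open tray, 80 x 110 x 22 mm, beyond the chute
Mind the look-alikes: they are no part of the job. Leave any purple look-alike of the can1 alone. What is shaped like the can2 but pink is not meant.

How it is judged (in metres and radians):
On the way:
1. both large keys are held at least 9 mm down while both canisters have rolled past the gate to the bottom of the chute and lie still there (value of joint each of left_key, right_key above 0.009 m and y of can1_center in the frame of feeder between -0.1 and -0.02 m and x of can1_center in the frame of feeder between 0 and 0.1 m and height (world z) of can1_center between 0.02 and 0.065 m and linear speed of each of can1, can2 below 0.04 m/s and y of can2_center in the frame of feeder between -0.1 and -0.02 m and x of can2_center in the frame of feeder between 0 and 0.1 m and height (world z) of can2_center between 0.02 and 0.065 m), for 0.3 s.
At the end, for the whole second after the job is handed in: Both large keys are up again (travel under 2 mm), the small key is up, and both canisters lie still (under 0.04 m/s) in the lower half of the chute, their centres between 20 and 100 mm on the -y side of the feeder's middle, inside the chute walls and 20 to 65 mm above the bench (value of joint each of left_key, right_key, small_key below 0.002 m and y of can1_center in the frame of feeder between -0.1 and -0.02 m and x of can1_center in the frame of feeder between 0 and 0.1 m and height (world z) of can1_center between 0.02 and 0.065 m and linear speed of each of can1, can2 below 0.04 m/s and y of can2_center in the frame of feeder between -0.1 and -0.02 m and x of can2_center in the frame of feeder between 0 and 0.1 m and height (world z) of can2_center between 0.02 and 0.065 m); the robot touches nothing.
It fails at once if the small key is pressed by more than 3 mm (value of joint small_key above 0.003 m).
It fails at once if the robot touches a canister of the chute (over 0.5 N) (contact force between any of the fingers, the arm and can1 above 0.5 N or contact force between any of the fingers, the arm and can2 above 0.5 N).
It fails at once if a canister is lifted out of the chute (centre over 120 mm above the bench) (height (world z) of any of can1_center, can2_center above 0.12 m).
It fails at once if a bystander is moved by more than 30 mm (distance of any of spare_can, amber_bottle, jar, beaker, driver, dish from where it was at the start of the episode above 0.03 m).
It fails at once if a standing bystander is tipped by more than 0.5 rad (angle between any of spare_can, amber_bottle, jar, beaker, dish's own z axis and vertical above 0.5 rad).
It also fails if it takes over 29 s, if anything falls off the work surface, if the arm or the gripper's body presses on something with over 40 N, if the wrist force passes 120 N, or if a joint passes its speed limit or range.

### The arm

A 6-joint arm with a two-finger parallel gripper is mounted at the origin on the work surface. World frame = base frame: x ahead of the robot, y to its left, z up, the work surface at z = 0. Lengths are in mm, angles in rad, forces in N, time in s.
With the tool pointing down it reaches from about 400 to 925 mm from the base axis. Payload 12.5 kg.
Tool frame: the origin (TCP) lies midway between the tips of the shut fingers; the grasp point (between the pads) lies 19 mm behind it; y points along the fingers, x is the direction in which the jaws open and shut, and the axes are right-handed (so a half turn about y gives the same grasp; the last joint's range is limited). The gripper opens to 95 mm and grips with 3 to 60 N. Pads are 20 mm wide; open, the fingers measure 119 mm over their backs; the gripper's body (75 mm by 180 mm) begins 59 mm behind the grasp point.
Start: joints at [-1.233, 0.491, 1.559, -0, 1.092, -0.106], TCP at [268.384, -564.465, 184.061] pointing down, gripper open.
Joint ranges: [-3.1, 3.1], [-0.84, 2.19], [0.05, 2.79], [-1.13, 4.28], [0.06, 2.93], [-2.69, 2.69]. Speed limits (rad/s): [2.22, 2.22, 2.79, 3.14, 3.14, 3.14].

### API

Orientations are given as [roll, pitch, yaw] about the fixed x, y, z axes, in that order (R = Rz(yaw) Ry(pitch) Rx(roll)).
In Python, from cell import env, vision, job gives the robot as it stands.
- The arm moves only by the shell command python3 -m crank 'ROWS' [OPENING]. ROWS is JSON, a list of rows, each a list of 6 numbers: the shift along the tool's x, y, z in mm, then the turn, a rotation vector about the tool's x, y, z in degrees. In form: [[x, y, z, rx, ry, rz], ...]. A call has 1 to 5 rows; each row is the pose to reach, as a shift and turn from the pose measured when the call began, along the tool's axes at that moment; what a row does not reach only later rows make up. A row lasts 1/10 s, in which the tool goes at most 50 mm and 8.59 degrees, less where a joint would pass 70% of its speed; a pose out of reach is approached as far as the arm can. A call with a gripper value outside its range is refused whole. OPENING is the opening, from 0 (shut) to 1 (fully open), set as the call begins (- or left out, the last holds). The fingers move at their own pace and stop on an object; the grip force is fixed at half the most. Time passes only in rows, so rows that repeat a pose let the fingers close. It gives the time, the measured TCP pose, the force and the opening at its end, in the units of the state.
- env.state(): the state, without advancing time (a new reading comes with each control period).
- vision.read_camera(name): name is "scene" or "top" or "wrist"; returns (picture, depth): 480x640x3 uint8, blue, green, red; 480x640 float32, mm along the optical axis (not along the pixel's ray), 0 where there is no reading.
- vision.calibration(name): a dict with "vertical_fov" (degrees; the focal length in pixels is half the picture's height over the tangent of half this angle, whatever the lens; pixels are square), "cx", "cy" (the principal point, pixels), "dist" ([k1, k2, p1, p2, k3] as OpenCV has them; the pictures are not rectified), "pose" (4x4, takes a point from camera to world coordinates). Camera axes: x right, y down, z forward; pixel columns grow to the right and rows downward; lengths in mm; the calibration is good to about 2 mm. A picture is of the moment at which its call begins: read the wrist's pose just before it. calibration takes no time and is no camera call; for the wrist camera it gives the pose at the moment of the call.
- job.job_done(): hands the job in, once; it reports no verdict.
The state is a dict: "t": time; "joints": joint angles; "qvel": joint speeds; "tau": joint torques, N m; "eef_pos": TCP position; "tcp_rot": TCP orientation; "ft_force": force on the tool from outside, world axes, zero at the start; "moment": the same for the moment, N m; "opening": opening from 0.0 (shut) to 1.0 (fully open).
Only numpy, scipy, OpenCV 4.12 (cv2) and the standard library are available. Lean on these libraries where they do the work, as an engineer would, in place of code of your own. Each camera call takes 0.05 s, during which the arm holds its last target.

## Working session

There is one attempt and no reset: what is moved stays moved. The work goes in short steps, Python scripts to look and compute and a shell command to move; the robot and the scene stay as the last step left them, time stands still between calls to the robot, and variables do not carry over. Pictures are saved under pics/ and viewed, and the job is handed in when it is done.

```bash
mkdir -p pics; ls; python3 - <<'E'
from cell import env,vision,job
import cv2,numpy as np
print(env.state())
for n in ["scene","top","wrist"]:
    c=vision.calibration(n); print(n,c)
    p,d=vision.read_camera(n); cv2.imwrite(f"pics/{n}0.png",p); np.save(f"pics/{n}0.npy",d)
E
```

```text
pics
{'t': 0.0, 'joints': array([-1.23262675e+00,  4.91560204e-01,  1.55948028e+00, -8.17917419e-06,
        1.09164396e+00, -1.05612123e-01]), 'qvel': array([ 0.00053842, -0.00037618, -0.00235218,  0.00087734, -0.00157357,
       -0.00098521]), 'tau': array([ 2.49144083e-03, -6.12643290e+01, -2.58182037e+01,  6.93109981e-02,
        4.81639069e-02, -1.14990735e-04]), 'eef_pos': array([ 268.26774492, -564.19005075,  183.45073587]), 'tcp_rot': array([-1.57068845e+00,  1.08647293e-03, -1.12701079e+00]), 'ft_force': array([-1.36906975, -0.36254341, -0.18732726]), 'moment': array([-0.00494035, -0.00476325, -0.05504877]), 'opening': 0.99880672099276}
scene {'vertical_fov': 54.18760688114703, 'cx': 314.14076495469095, 'cy': 235.81984378604827, 'dist': array([-0.05712314,  0.        ,  0.        ,  0.        ,  0.        ]), 'pose': array([[-4.40635643e-01,  6.86598908e-01, -5.78292460e-01,
         1.13445913e+03],
       [ 8.97515614e-01,  3.24405676e-01, -2.98708351e-01,
         3.38543392e+02],
       [-1.74914706e-02, -6.50648059e-01, -7.59177945e-01,
         7.64473197e+02],
       
[... 422 characters left out ...]
4e+01],
       [-9.89916597e-03, -4.32021496e-02, -9.99017308e-01,
         9.44080643e+02],
       [ 0.00000000e+00,  0.00000000e+00,  0.00000000e+00,
         1.00000000e+00]])}
wrist {'vertical_fov': 64.77928258714932, 'cx': 318.75821389457747, 'cy': 239.33323536832773, 'dist': array([0.02429308, 0.        , 0.        , 0.        , 0.        ]), 'pose': array([[ 4.29156333e-01, -8.76221558e-01, -2.19227330e-01,
         3.29676579e+02],
       [-9.03230214e-01, -4.16363545e-01, -1.04002782e-01,
        -5.35490546e+02],
       [-1.48788544e-04,  2.42646201e-01, -9.70114838e-01,
         3.84808510e+02],
       [ 0.00000000e+00,  0.00000000e+00,  0.00000000e+00,
         1.00000000e+00]])}
```

View pics/top0.png

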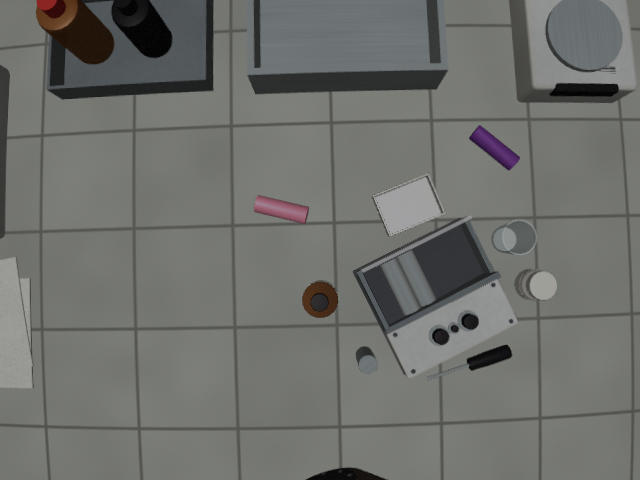

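View pics/scene0.png

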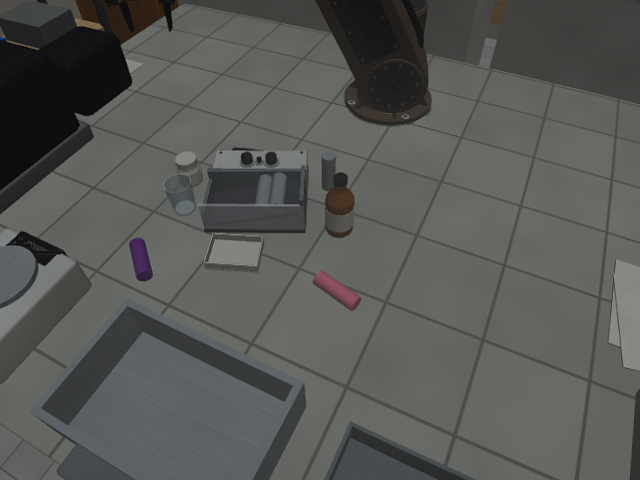

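The top view shows the feeder with its large keys near (440,336) and (470,321) and the small key near (455,328). The canisters are near (400,285) on the left side. The screwdriver lies in front of the deck and the spare can is at (367,360). Next I'll measure the keys.

```bash
cat > h.py <<'E'
import cv2,numpy as np
from cell import env,vision,job
def K(c):
    f=240/np.tan(np.radians(c["vertical_fov"]/2)); return np.array([[f,0,c["cx"]],[0,f,c["cy"]],[0,0,1.]])
def ray(c,px):
    n=cv2.undistortPoints(np.array(px,float).reshape(-1,1,2),K(c),c["dist"]).reshape(-1,2)
    d=np.c_[n,np.ones(len(n))]@c["pose"][:3,:3].T
    return c["pose"][:3,3],d
def plane(c,px,z):
    o,d=ray(c,px); return o+d*((z-o[2])/d[:,2])[:,None]
def proj(c,P):
    M=np.linalg.inv(c["pose"]); r,_=cv2.Rodrigues(M[:3,:3])
    return cv2.projectPoints(np.array(P,float).reshape(-1,1,3),r,M[:3,3],K(c),c["dist"])[0].reshape(-1,2)
E
python3 - <<'E'
from h import *
for n,(x0,x1,y0,y1) in dict(top=(415,495,300,350),scene=(235,285,148,170)).items():
    p=cv2.imread(f"pics/{n}0.png"); c=vision.calibration(n); d=np.load(f"pics/{n}0.npy")
    g=cv2.cvtColor(p,6)[y0:y1,x0:x1]
    cv2.imwrite(f"pics/{n}c.png",cv2.resize(p[y0:y1,x0:x1],None,fx=8,fy=8,interpolation=0))
    m=(g<70).astype(np.uint8)
    k,l,s,ce=cv2.connectedComponentsWithStats(m)
    for i in range(1,k):
        if s[i][4]>12:
            u=ce[i]+[x0,y0]; print(n,s[i],u,plane(c,u,82).round(1),plane(c,u,72).round(1), d[int(u[1]),int(u[0])])
E
```

```text
top [ 0  0 28 14 88] [427.61363636 305.72727273] [[ 493.6 -102.5   82. ]] [[ 492.8 -104.4   72. ]] 880.5964
top [ 46  14  18  15 209] [469.4784689  320.96650718] [[ 465.8 -172.6   82. ]] [[ 464.6 -175.3   72. ]] 854.9198
top [36 25  8  7 45] [454.28888889 328.15555556] [[ 454.7 -146.5   82. ]] [[ 453.4 -148.9   72. ]] 860.3621
top [ 17  28  17  17 216] [440.14814815 336.        ] [[ 442.4 -122.2   82. ]] [[ 440.9 -124.4   72. ]] 852.8966
scene [ 0  0 21  3 34] [243.73529412 148.67647059] [[ 447.  -192.5   82. ]] [[ 436.9 -200.3   72. ]] 1167.7374
scene [  6   4  12  13 132] [246.28030303 158.09848485] [[ 473.1 -169.5   82. ]] [[ 463.5 -177.    72. ]] 1050.4714
scene [ 31   4  11  13 124] [270.82258065 158.16129032] [[ 450.1 -119.    82. ]] [[ 440.1 -125.7   72. ]] 1046.0052
scene [22  9  5  6 26] [258.84615385 159.46153846] [[ 465.3 -141.3   82. ]] [[ 455.5 -148.3   72. ]] 1059.273
```

```bash
python3 - <<'E'
import cv2
p=cv2.imread("pics/top0.png"); cv2.imwrite("pics/topz.png",cv2.resize(p[200:400,340:580],None,fx=3,fy=3,interpolation=2))
E
```

```text
(no output)
```

View pics/topz.png

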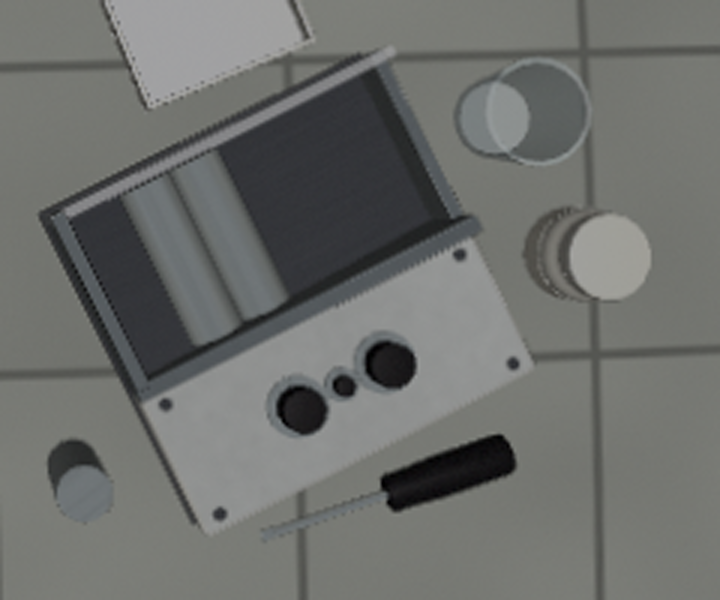

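View pics/topc.png

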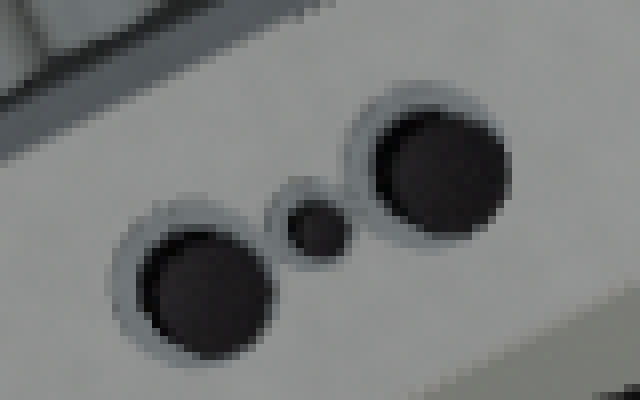

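View pics/wrist0.png

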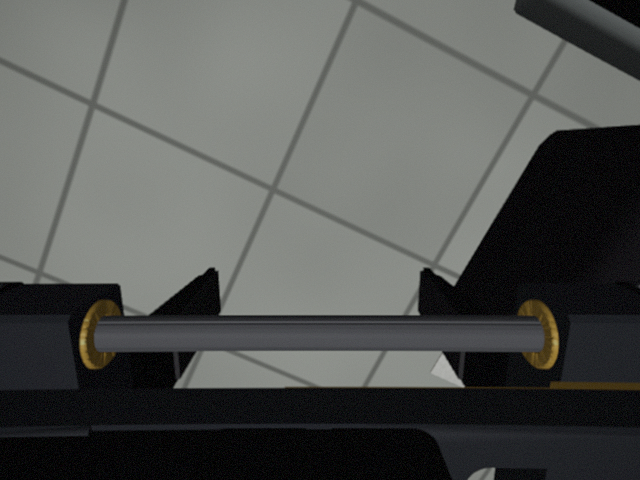

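```bash
python3 - <<'E'
from h import *
c=vision.calibration("top")
L,R=plane(c,[[441.1,336.5],[470.5,321.5]],82)
print("top caps",L.round(1),R.round(1),np.linalg.norm(L-R))
d=R-L; print("yaw tool",np.arctan2(d[1],d[0]))
# deck screws/corners z=60
q=np.array([[140,402],[532,363],[207,533],[472,240],[166,404],[220,514],[513,363],[460,255]])/3+[340,200]-.5+.17
P=plane(c,q,60); print(P.round(1))
for a,b in [(4,7),(5,6),(2,1)]: e=P[b]-P[a]; print(np.arctan2(e[1],e[0]),np.linalg.norm(e))
cc=P[4:].mean(0); print("screw mean",cc.round(1))
p=cv2.imread("pics/scene0.png"); cv2.imwrite("pics/scz.png",cv2.resize(p[140:240,190:350],None,fx=5,fy=5,interpolation=2))
E
```

```text
top caps [ 441.5 -123.8   82. ] [ 464.9 -174.3   82. ] 55.64874417337539
yaw tool -1.1374910353299068
[[ 446.1  -34.5   60. ]
 [ 460.6 -262.5   60. ]
 [ 370.1  -71.    60. ]
 [ 532.6 -229.1   60. ]
 [ 444.5  -49.3   60. ]
 [ 380.7  -78.7   60. ]
 [ 461.1 -251.2   60. ]
 [ 524.2 -221.8   60. ]]
-1.1378614662258881 189.99114404408033
-1.1349111206961595 190.30418309612935
-1.1290671360057793 211.8238826200392
screw mean [ 452.6 -150.2   60. ]
```

View pics/scz.png

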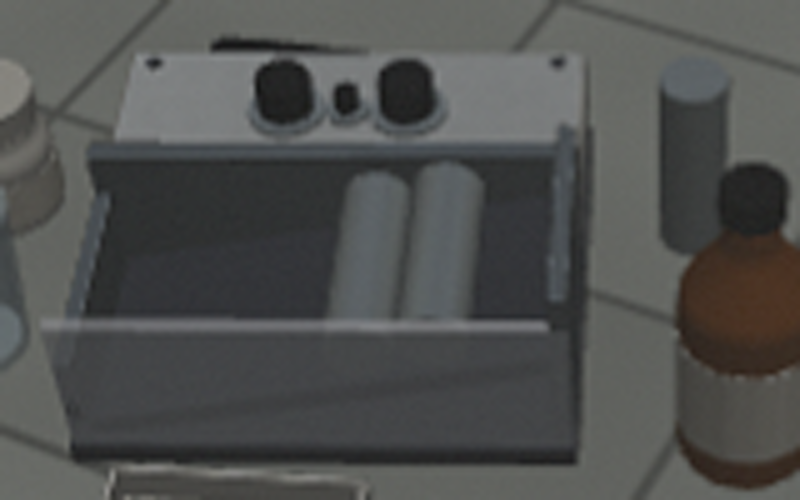

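The scene view agrees: caps near (247,158) and (271,158), and the canisters are waiting at the +y end. The caps and the deck screws agree on centre (453,-149.5) and tool yaw -1.137. I'll travel at the current height and narrow the gripper on the way.

```bash
python3 -m crank '[[-30,0,35,0,0,0],[-60,0,70,0,0,0],[-90,0,105,0,0,0],[-120,0,140,0,0,0],[-150,0,175,0,0,0]]' 0.46; python3 - <<'E'
from h import *
def go():
    s=env.state(); from scipy.spatial.transform import Rotation as Ro
    R=Ro.from_euler('xyz',s['tcp_rot']); print(s['t'],s['eef_pos'],s['tcp_rot'],s['opening'],s['ft_force'])
    T=Ro.from_euler('xyz',[-np.pi/2,0,-1.137])
    print("shift",R.inv().apply(np.array([453,-149.3,184])-s['eef_pos']).round(1),"turn",(R.inv()*T).as_rotvec(degrees=True).round(2))
go()
E
```

```text
t: 0.65
eef_pos: [362.3, -351.9, 183.7]
tcp_rot: [-1.571, 0.001, -1.127]
ft_force: [0.3, -0.3, -0.2]
opening: 0.638
0.65 [ 362.28346312 -351.91940591  183.66140132] [-1.57069430e+00  9.49585114e-04 -1.12740146e+00] 0.638102103389248 [ 0.31129405 -0.29817824 -0.18981246]
shift [-144.1   -0.2  168.9] turn [-0.01  0.55 -0.05]
```

```bash
python3 -m crank '[[-30,0,35,0,0.3,0],[-60,0,70,0,0.5,0],[-90,0,105,0,0.5,0],[-120,0,140,0,0.5,0],[-144,0,169,0,0.5,0]]' 0.46;  python3 -m crank '[[0,0,0,0,0,0],[0,0,0,0,0,0]]' 0.46; python3 - <<'E'
from h import *
from scipy.spatial.transform import Rotation as Ro
s=env.state(); R=Ro.from_euler('xyz',s['tcp_rot']); T=Ro.from_euler('xyz',[-np.pi/2,0,-1.137])
print("shift",R.inv().apply(np.array([453,-149.3,184])-s['eef_pos']).round(1),"turn",(R.inv()*T).as_rotvec(degrees=True).round(2),s['t'])
for n in ["wrist","scene"]:
    p,d=vision.read_camera(n); cv2.imwrite(f"pics/{n}1.png",p)
E
```

```text
t: 1.15
eef_pos: [453.6, -147.1, 183.9]
tcp_rot: [-1.571, 0.001, -1.135]
ft_force: [-0.1, -0.3, -0.3]
opening: 0.458
t: 1.35
eef_pos: [453.7, -146.5, 183.8]
tcp_rot: [-1.571, 0.001, -1.133]
ft_force: [-1.0, -0.2, 0.5]
opening: 0.46
shift [ 2.2 -0.2 -1.8] turn [ 0.    0.21 -0.06] 1.35
```

View pics/wrist1.png

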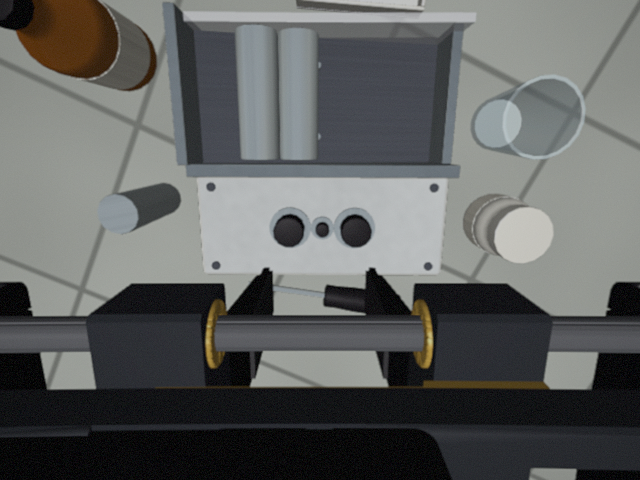

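View pics/scene1.png

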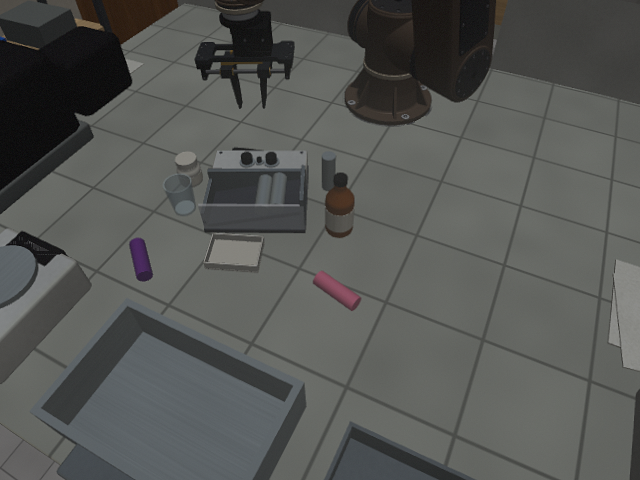

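The wrist view shows caps at (289,230) and (356,230), the small key at (322,229), and the tips at (267,272) and (371,272). I'll measure the caps here and check the finger geometry by projection.

```bash
python3 - <<'E'
from h import *
from scipy.spatial.transform import Rotation as Ro
s=env.state(); R=Ro.from_euler('xyz',s['tcp_rot']); c=vision.calibration("wrist")
print(s['eef_pos'])
for dx in (-34,-28,-22,22,28,34): print(dx,[proj(c,s['eef_pos']+R.apply([dx,dy,dz])).round(1).tolist() for dy in(0,-10) for dz in (0,10)])
p=cv2.imread("pics/wrist1.png"); g=cv2.cvtColor(p,6)
x0,x1,y0,y1=262,385,200,260
m=(g[y0:y1,x0:x1]<60).astype(np.uint8); k,l,st,ce=cv2.connectedComponentsWithStats(m)
for i in range(1,k):
    if st[i][4]>20: 
        u=ce[i]+[x0,y0]; P=plane(c,u,82); print(st[i],u.round(1),P.round(1))
cv2.imwrite("pics/w1c.png",cv2.resize(p[205:290,250:390],None,fx=5,fy=5,interpolation=0))
E
```

```text
[ 453.30758245 -147.79918335  183.79064296]
-34 [[[257.3, 269.6]], [[256.6, 252.4]], [[254.4, 275.6]], [[253.6, 257.6]]]
-28 [[[268.0, 269.6]], [[267.5, 252.4]], [[265.6, 275.6]], [[265.0, 257.6]]]
-22 [[[278.8, 269.6]], [[278.3, 252.4]], [[276.9, 275.6]], [[276.4, 257.6]]]
22 [[[357.4, 269.5]], [[357.9, 252.3]], [[359.3, 275.5]], [[359.8, 257.6]]]
28 [[[368.2, 269.5]], [[368.7, 252.3]], [[370.6, 275.5]], [[371.2, 257.6]]]
34 [[[378.9, 269.5]], [[379.6, 252.3]], [[381.8, 275.5]], [[382.6, 257.6]]]
[ 12  14  30  32 732] [288.8 230.2] [[ 442.8 -125.9   82. ]]
[ 79  15  30  32 753] [355.2 230.4] [[ 465.6 -175.5   82. ]]
[ 54  23  13  14 138] [321.9 229.2] [[ 455.  -150.2   82. ]]
```

View pics/w1c.png

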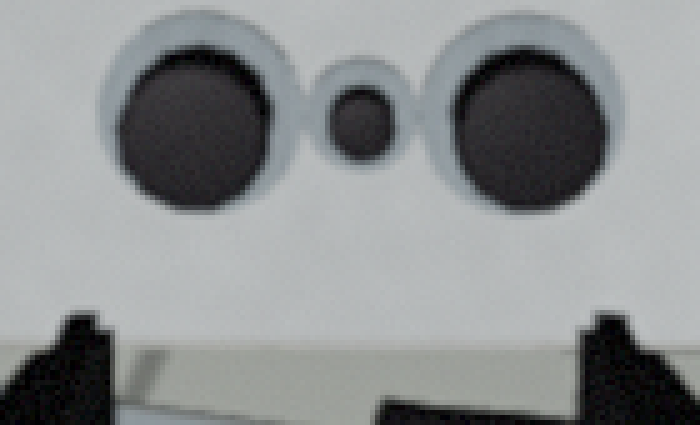

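```bash
python3 - <<'E'
from h import *
from scipy.spatial.transform import Rotation as Ro
s=env.state(); R=Ro.from_euler('xyz',s['tcp_rot']); c=vision.calibration("scene"); t=s['eef_pos']
for dx in (-28,28): print(dx,[proj(c,t+R.apply([dx,dy,dz])).round(1).tolist() for dy in(0,-10,-20) for dz in (0,10)])
p=cv2.imread("pics/scene1.png"); cv2.imwrite("pics/s1c.png",cv2.resize(p[40:120,190:300],None,fx=7,fy=7,interpolation=0))
p,d=vision.read_camera("wrist"); 
print(d[262:284:2,264:272].round(0)); print(d[262:284:2,366:374].round(0))
cw=vision.calibration("wrist")
def tool(u,v):
    o,r=ray(cw,[[u,v]]); return R.inv().apply(o+r[0]*d[v,u]-t).round(1)
for v in range(266,300,4): print(v,[tool(u,v).tolist() for u in (266,270,366,370,374)])
E
```

```text
-28 [[[267.3, 117.7]], [[266.9, 120.6]], [[266.8, 113.7]], [[266.4, 116.6]], [[266.4, 109.6]], [[266.0, 112.5]]]
28 [[[240.8, 117.9]], [[240.2, 120.8]], [[240.1, 113.9]], [[239.5, 116.7]], [[239.5, 109.8]], [[238.8, 112.7]]]
[[340. 340. 340. 339. 338. 340. 339. 339.]
 [341. 339. 339. 340. 341. 340. 339. 340.]
 [339. 340. 340. 340. 341. 341. 340. 340.]
 [178. 177. 177. 177. 176. 178. 341. 339.]
 [175. 175. 174. 176. 174. 179. 341. 342.]
 [171. 172. 172. 172. 176. 177. 176. 176.]
 [169. 169. 170. 172. 173. 174. 175. 173.]
 [166. 166. 168. 172. 171. 171. 172. 174.]
 [164. 165. 169. 168. 168. 169. 171. 173.]
 [164. 165. 166. 165. 166. 167. 172. 174.]
 [162. 165. 164. 163. 164. 165. 171. 175.]]
[[340. 340. 339. 340. 339. 338. 339. 339.]
 [340. 339. 340. 340. 340. 340. 341. 339.]
 [341. 340. 341. 339. 340. 339. 341. 340.]
 [341. 342. 179. 178. 178. 178. 177. 177.]
 [341. 341. 178. 175. 174. 176. 174. 174.]
 [176. 176. 176. 176. 172. 173. 172. 172.]
 [174. 175. 174. 174. 173. 169. 169. 169.]
 [175. 171. 171. 171. 170. 168. 166. 166.]
 [174. 171. 169. 169. 169. 169. 166. 164.]
 [174. 171. 16
[... 365 characters left out ...]
 10.0], [23.9, -37.4, 10.3], [25.2, -41.4, 11.7]]
278 [[-23.0, -41.8, 10.0], [-21.4, -39.9, 9.3], [22.2, -36.9, 8.1], [23.4, -42.0, 10.0], [24.4, -46.6, 11.7]]
282 [[-22.3, -46.5, 9.9], [-21.5, -40.3, 7.5], [22.2, -37.7, 6.5], [22.7, -47.1, 10.0], [23.7, -51.3, 11.6]]
286 [[-21.6, -51.6, 10.0], [-21.5, -40.6, 5.7], [22.3, -37.2, 4.4], [22.2, -51.0, 9.7], [23.6, -52.5, 10.3]]
290 [[-21.4, -53.8, 9.0], [-21.3, -42.2, 4.5], [22.2, -38.8, 3.0], [22.2, -51.2, 8.0], [23.0, -56.7, 10.1]]
294 [[-21.4, -54.2, 7.4], [-21.3, -42.7, 2.7], [22.3, -37.9, 0.7], [22.2, -51.3, 6.2], [22.5, -60.4, 9.9]]
298 [[-21.4, -54.8, 5.9], [-21.4, -42.4, 0.7], [22.3, -38.9, -0.8], [22.2, -51.9, 4.6], [22.2, -62.5, 9.1]]
```

View pics/s1c.png

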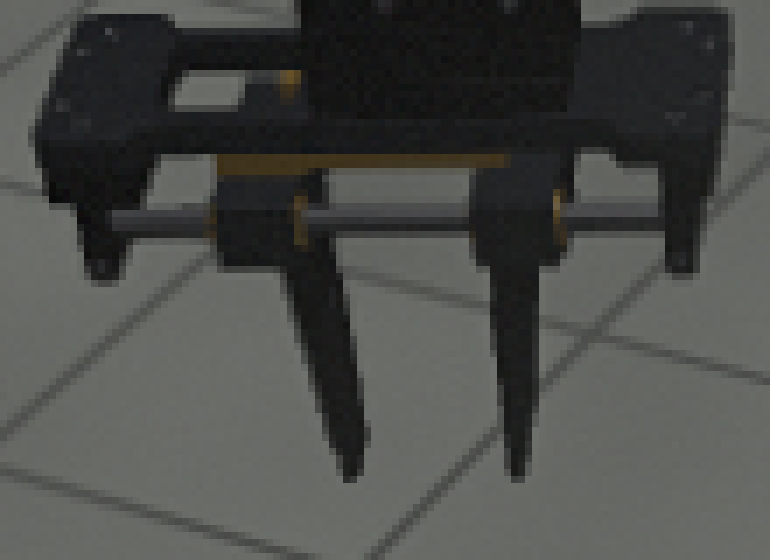

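Visible tips sit about 22–35 mm above the nominal TCP, with tip centres at about ±24.5 mm. So I'll open to 0.50 and find the contact height by force. First I descend to just above the caps.

```bash
python3 -m crank '[[2,20,-1,0,0.2,0],[2,45,-1,0,0.2,0],[2,70,-1,0,0.2,0],[2,85,-1,0,0.2,0],[2,88,-1,0,0.2,0]]' 0.50;  python3 -m crank '[[0,0,0,0,0,0],[0,0,0,0,0,0]]'; python3 - <<'E'
from h import *
for n in ["wrist","scene"]:
    p,d=vision.read_camera(n); cv2.imwrite(f"pics/{n}2.png",p)
    if n=="scene": cv2.imwrite("pics/s2c.png",cv2.resize(p[90:200,190:320],None,fx=5,fy=5,interpolation=2))
print(env.state())
E
```

```text
t: 2.0
eef_pos: [452.1, -151.0, 94.4]
tcp_rot: [-1.573, 0.003, -1.142]
ft_force: [0.2, -0.3, -0.3]
opening: 0.503
t: 2.2
eef_pos: [452.1, -151.7, 94.9]
tcp_rot: [-1.572, 0.003, -1.143]
ft_force: [0.9, 0.3, 0.4]
opening: 0.502
{'t': 2.3, 'joints': array([-4.61993696e-01,  4.10532024e-01,  2.01010912e+00,  8.90023948e-04,
        7.23351814e-01,  6.79870407e-01]), 'qvel': array([ 0.0045449 , -0.00072849,  0.00328387, -0.0004214 , -0.00196207,
        0.00177602]), 'tau': array([-1.91393509e-01, -4.75140452e+01, -1.78861749e+01,  5.36523457e-02,
       -7.63707852e-03, -3.68622263e-03]), 'eef_pos': array([ 452.32011785, -151.40899336,   95.09245786]), 'tcp_rot': array([-1.57184863,  0.00223612, -1.14253314]), 'ft_force': array([ 0.67288043,  0.58805322, -0.93572166]), 'moment': array([-0.00701701, -0.06914955,  0.00261961]), 'opening': 0.49745803590904414}
```

View pics/wrist2.png

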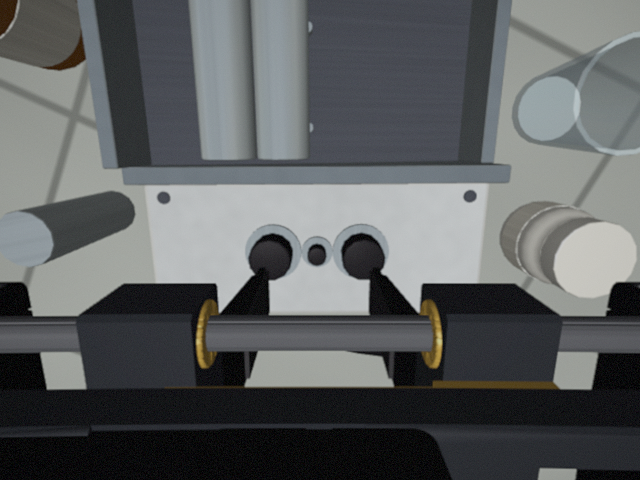

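View pics/s2c.png

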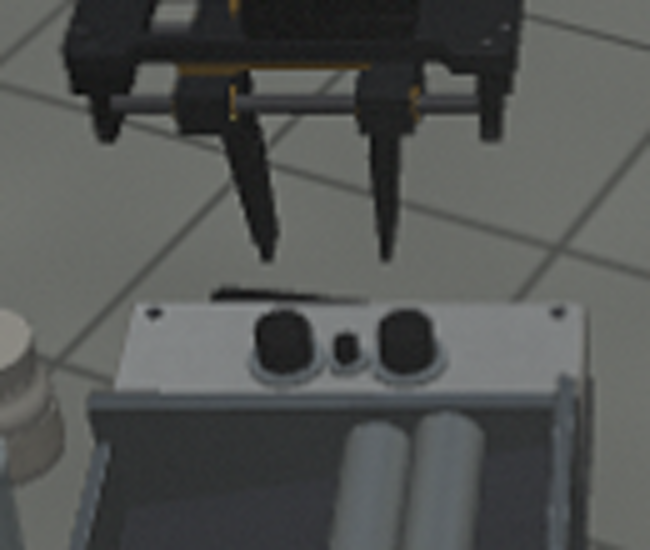

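The tips are still clear of the caps: wrist view tips at (264,272) and (376,272), caps at (271,257) and (362,257). The tip midpoint is about 1.5 mm to the right. I'll correct that and go down in small steps, watching the force.

```bash
python3 -m crank '[[-1.5,3,1.5,0,-0.3,0],[-1.5,6,1.5,0,-0.3,0],[-1.5,10,1.5,0,-0.3,0],[-1.5,10,1.5,0,-0.3,0]]' 0.50;  python3 -m crank '[[0,3,0,0,0,0],[0,6,0,0,0,0],[0,6,0,0,0,0]]'; python3 - <<'E'
from h import *
F=[];
for n in ["wrist","scene"]:
    p,d=vision.read_camera(n); cv2.imwrite(f"pics/{n}3.png",p); s=env.state(); print(s['ft_force'],s['eef_pos'])
    if n=="scene": cv2.imwrite("pics/s3c.png",cv2.resize(p[90:200,190:320],None,fx=5,fy=5,interpolation=2))
E
```

```text
t: 2.7
eef_pos: [452.8, -149.3, 84.6]
tcp_rot: [-1.572, 0.003, -1.137]
ft_force: [0.1, 0.2, 0.6]
opening: 0.499
t: 3.0
eef_pos: [452.6, -149.1, 78.1]
tcp_rot: [-1.573, 0.003, -1.137]
ft_force: [0.5, 0.5, 0.2]
opening: 0.499
[ 0.28154732  0.52512223 -0.39524281] [ 452.69141873 -149.16405484   78.33443034]
[-0.04932086 -0.26186005  0.08884183] [ 452.77950269 -149.2238137    78.49323838]
```

View pics/s3c.png

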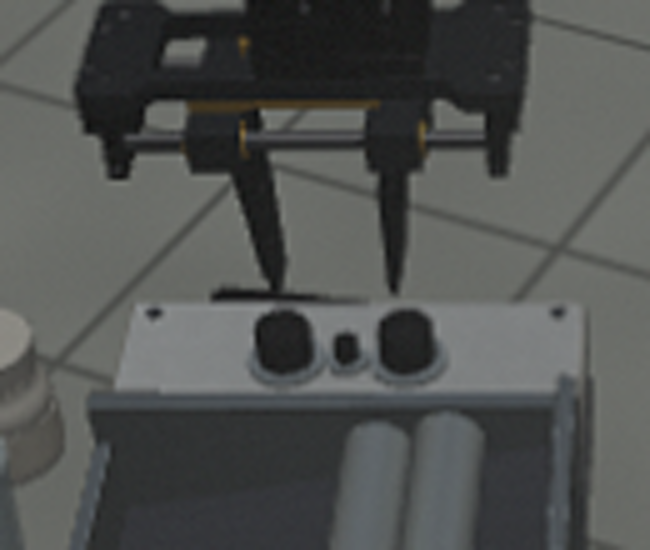

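View pics/wrist3.png

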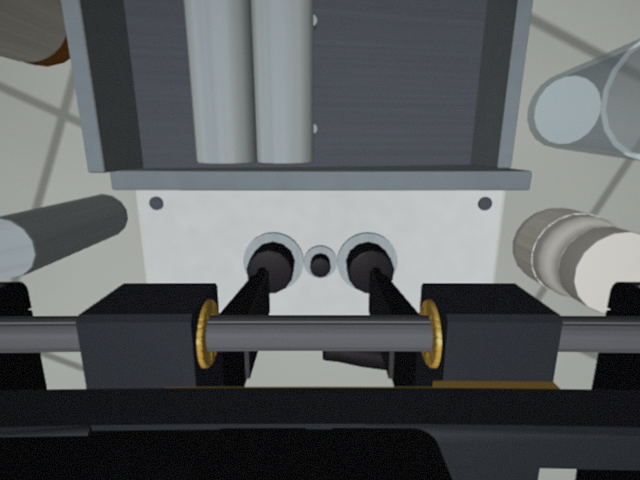

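There is still no contact at TCP z 78, so the visible tips are the real ones. I'll keep stepping down with force readings.

```bash
python3 -m crank '[[0,3,0,0,0,0],[0,6,0,0,0,0],[0,8,0,0,0,0],[0,8,0,0,0,0]]' 0.50;  python3 -m crank '[[0,2,0,0,0,0],[0,4,0,0,0,0],[0,4,0,0,0,0]]'; python3 -c "
from h import *
p,d=vision.read_camera('scene'); cv2.imwrite('pics/s4c.png',cv2.resize(p[90:200,190:320],None,fx=5,fy=5,interpolation=2)); print(env.state()['ft_force'])"
```

```text
t: 3.5
eef_pos: [452.6, -149.1, 70.2]
tcp_rot: [-1.573, 0.004, -1.137]
ft_force: [-0.4, -0.8, -0.4]
opening: 0.501
t: 3.8
eef_pos: [452.5, -149.1, 65.9]
tcp_rot: [-1.573, 0.004, -1.137]
ft_force: [-0.2, 0.5, -0.2]
opening: 0.5
[0.40661322 0.81599342 0.64881031]
```

View pics/s4c.png

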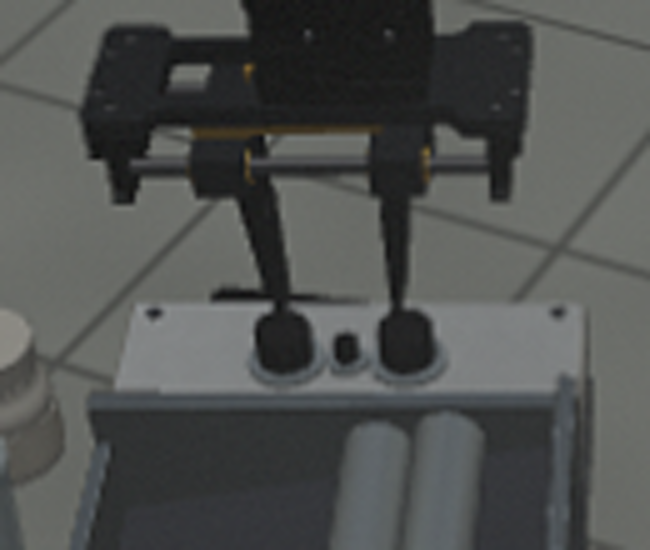

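```bash
python3 -m crank '[[0,2,0,0,0,0],[0,4,0,0,0,0],[0,4,0,0,0,0]]';  python3 -m crank '[[0,2,0,0,0,0],[0,4,0,0,0,0],[0,4,0,0,0,0]]'; python3 -c "
from h import *
p,d=vision.read_camera('wrist'); cv2.imwrite('pics/w5.png',p); print(env.state()['ft_force'])"
```

```text
t: 4.15
eef_pos: [452.4, -149.0, 61.8]
tcp_rot: [-1.573, 0.004, -1.137]
ft_force: [0.1, -0.4, 0.5]
opening: 0.501
t: 4.45
eef_pos: [452.3, -149.0, 57.5]
tcp_rot: [-1.574, 0.004, -1.137]
ft_force: [0.5, -0.0, 0.4]
opening: 0.503
[ 0.79982666 -0.14157687  0.51617124]
```

View pics/w5.png

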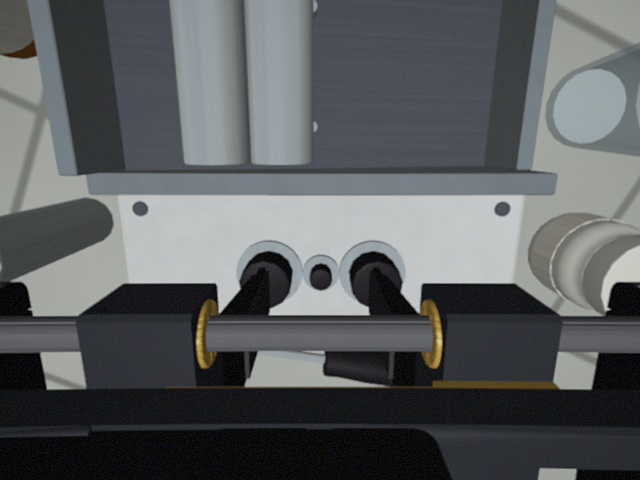

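```bash
python3 -m crank '[[0,2,0.5,0,0,0],[0,4,0.5,0,0,0],[0,4,0.5,0,0,0]]';  python3 -m crank '[[0,2,0,0,0,0],[0,3,0,0,0,0],[0,3,0,0,0,0]]'; python3 -m crank '[[0,2,0,0,0,0],[0,3,0,0,0,0],[0,3,0,0,0,0]]'
```

```text
t: 4.8
eef_pos: [452.7, -148.7, 53.4]
tcp_rot: [-1.574, 0.005, -1.137]
ft_force: [-0.9, -0.7, -0.2]
opening: 0.5
t: 5.1
eef_pos: [452.7, -148.7, 50.3]
tcp_rot: [-1.574, 0.004, -1.137]
ft_force: [-0.1, 0.1, 2.0]
opening: 0.501
t: 5.4
eef_pos: [452.7, -148.7, 47.2]
tcp_rot: [-1.574, 0.004, -1.137]
ft_force: [-0.2, 0.2, 3.1]
opening: 0.5
```

Contact is near TCP z 50, with force starting as expected. I'll check before pressing through.

```bash
python3 -c "
from h import *
p,d=vision.read_camera('wrist'); cv2.imwrite('pics/w6.png',p); cv2.imwrite('pics/w6c.png',cv2.resize(p[225:325,220:420],None,fx=4,fy=4,interpolation=2)); s=env.state();print(s['ft_force'],s['moment'])"
```

```text
[ 0.26429915 -1.02465645  2.67379899] [-0.00243132 -0.00083921  0.00936842]
```

View pics/w6c.png

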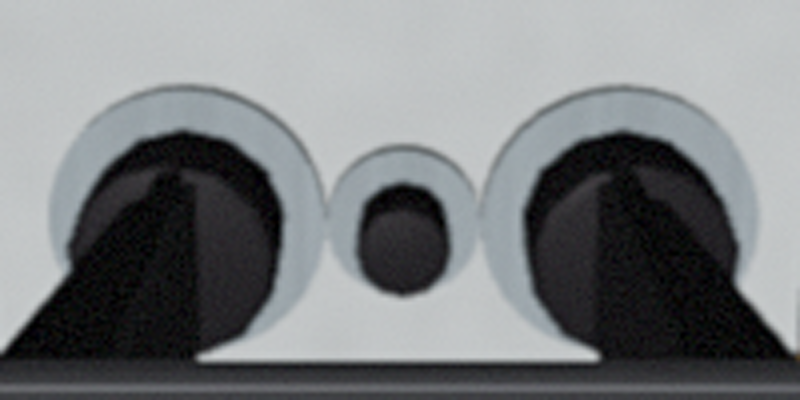

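Both tips bear near the cap centres, and the small key is clear between them. Now I'll press home.

```bash
python3 -m crank '[[0,2,0,0,0,0],[0,4,0,0,0,0],[0,6,0,0,0,0],[0,6,0,0,0,0]]';  python3 -m crank '[[0,2,0,0,0,0],[0,3,0,0,0,0],[0,4,0,0,0,0],[0,4,0,0,0,0]]'
```

```text
t: 5.85
eef_pos: [452.7, -148.8, 41.1]
tcp_rot: [-1.574, 0.004, -1.137]
ft_force: [-0.5, 0.2, 6.5]
opening: 0.501
t: 6.25
eef_pos: [452.8, -148.9, 39.3]
tcp_rot: [-1.573, 0.003, -1.137]
ft_force: [-10.1, 2.5, 42.2]
opening: 0.498
```

Keys are at the hard stop. I'll ease the target to the measured height, hold, and look.

```bash
python3 -m crank '[[0,0,0,0,0,0],[0,0.2,0,0,0,0],[0,0.2,0,0,0,0],[0,0.2,0,0,0,0],[0,0.2,0,0,0,0]]'; python3 -c "
from h import *
p,d=vision.read_camera('scene'); cv2.imwrite('pics/s7.png',cv2.resize(p[90:250,190:350],None,fx=3.7,fy=3.7,interpolation=2))
p,d=vision.read_camera('wrist'); cv2.imwrite('pics/w7.png',p);s=env.state();print(s['t'],s['ft_force'],s['eef_pos'])"
```

```text
t: 6.75
eef_pos: [452.8, -148.8, 39.6]
tcp_rot: [-1.572, 0.003, -1.137]
ft_force: [-2.9, 1.5, 15.3]
opening: 0.498
6.85 [-3.89702717  1.83482493 15.33309627] [ 452.83641496 -148.8526674    39.60145542]
```

View pics/s7.png

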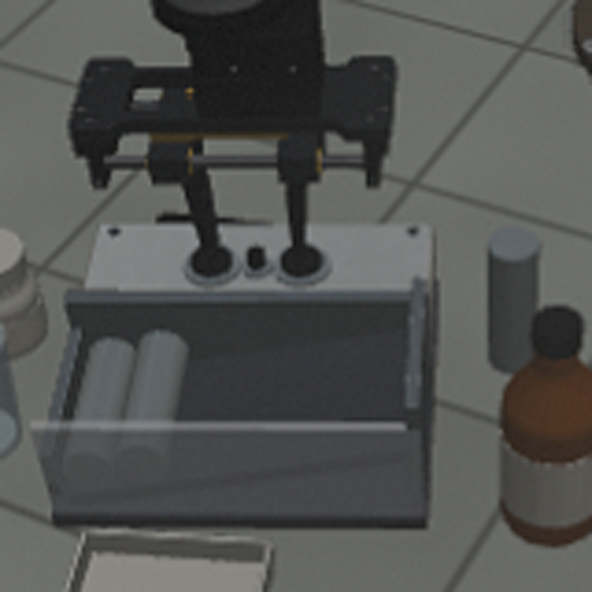

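View pics/w7.png

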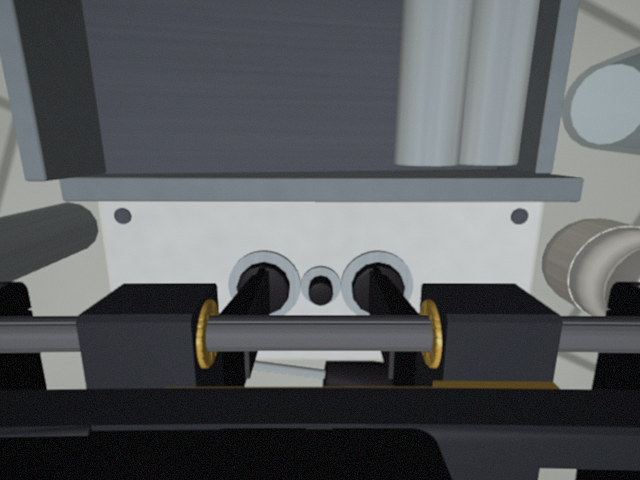

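Both keys are fully down and both canisters are at the low end: scene crop (105,400) and (155,395), with the small key still up. I'll hold for a further 2 s so they lie still, and compare two pictures.

```bash
python3 -m crank '[[0,0.2,0,0,0,0],[0,0.2,0,0,0,0],[0,0.2,0,0,0,0],[0,0.2,0,0,0,0],[0,0.2,0,0,0,0]]'; python3 -m crank '[[0,0.2,0,0,0,0],[0,0.2,0,0,0,0],[0,0.2,0,0,0,0],[0,0.2,0,0,0,0],[0,0.2,0,0,0,0]]'; python3 -m crank '[[0,0.2,0,0,0,0],[0,0.2,0,0,0,0],[0,0.2,0,0,0,0],[0,0.2,0,0,0,0],[0,0.2,0,0,0,0]]'; python3 -c "
from h import *
a=cv2.imread('pics/w7.png').astype(int)
p,d=vision.read_camera('wrist'); q,d=vision.read_camera('wrist');cv2.imwrite('pics/w8.png',q)
r=np.s_[0:170,100:560]
print(abs(a-p)[r].mean(),abs(p.astype(int)-q)[r].mean(), abs(a-p)[r].max(), abs(p.astype(int)-q)[r].max());s=env.state();print(s['t'],s['ft_force'],s['eef_pos'])"
```

```text
t: 7.35
eef_pos: [452.8, -148.8, 39.6]
tcp_rot: [-1.572, 0.002, -1.137]
ft_force: [-1.4, 0.9, 9.6]
opening: 0.5
t: 7.85
eef_pos: [452.8, -148.8, 39.7]
tcp_rot: [-1.572, 0.002, -1.137]
ft_force: [-2.9, 0.5, 9.7]
opening: 0.501
t: 8.35
eef_pos: [452.8, -148.8, 39.7]
tcp_rot: [-1.572, 0.002, -1.137]
ft_force: [-1.8, 0.5, 8.7]
opening: 0.499
1.7519607843137255 1.7142199488491048 15 11
8.45 [-1.40582236  1.34939237  9.57758246] [ 452.81076368 -148.80960938   39.6649648 ]
```

The canisters are still (frame differences are noise only), and 9.6 N means the keys are home. Now I'll lift straight up.

```bash
python3 -m crank '[[0,-5,0,0,0,0],[0,-12,0,0,0,0],[0,-25,0,0,0,0],[0,-50,0,0,0,0],[0,-85,0,0,0,0]]'; python3 -m crank '[[0,-35,0,0,0,0],[0,-70,0,0,0,0],[0,-80,0,0,0,0],[0,-80,0,0,0,0],[0,-80,0,0,0,0]]'; python3 -c "
from h import *
p,d=vision.read_camera('scene'); cv2.imwrite('pics/s9.png',cv2.resize(p[90:250,190:350],None,fx=3.7,fy=3.7,interpolation=2))
p,d=vision.read_camera('wrist'); cv2.imwrite('pics/w9.png',p)"
```

```text
t: 8.95
eef_pos: [452.1, -148.6, 124.5]
tcp_rot: [-1.574, 0.005, -1.137]
ft_force: [0.0, -0.4, -0.4]
opening: 0.5
t: 9.45
eef_pos: [452.0, -148.5, 203.5]
tcp_rot: [-1.575, 0.006, -1.137]
ft_force: [-0.5, 0.3, -0.5]
opening: 0.503
```

View pics/s9.png

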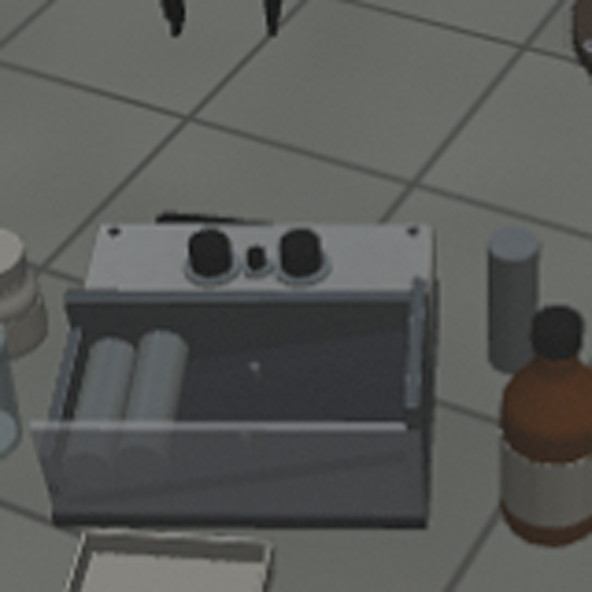

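View pics/w9.png

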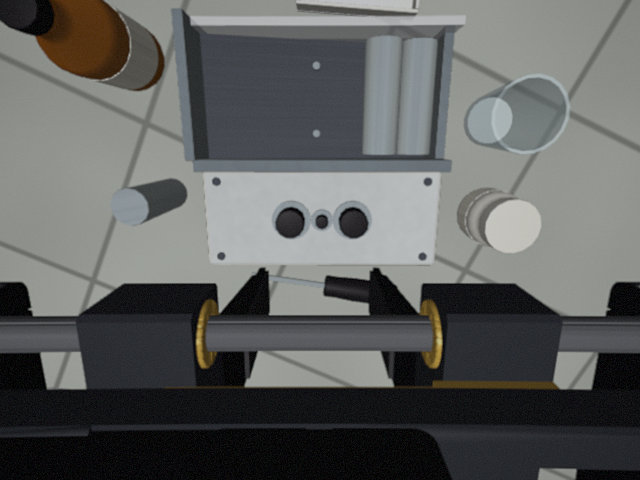

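The keys are up at (290,222) and (353,222), and the gate pins are out again. The canisters lie at the low end at (382,95) and (417,95), and the bystanders haven't moved. Handing in.

```bash
python3 -c "
from h import *
print(job.job_done())"
```

```text
the job is handed in; nothing more can be done
None
```

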